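Loosen the child-resistant cap of the cleaning solvent

TASK

The boards on the electronics bench are about to be cleaned: loosen the orange child-resistant cap of the solvent bottle. Grip it from above, push it straight down and, while keeping it down, twist it anticlockwise (seen from above) by about a fifth of a turn, then let go and back away. Leave the bottle with the blue cap shut.

Things in the scene. Friction and masses are not known exactly. Their poses are not given: they have to be found in the camera images.
- orange_cap (a point): Centre of the orange cap's top face, 158 mm above the bench; z up, x along its white pointer bar. Upright ribbed round cap, 44 mm wide, 30 mm high, gripped across any diameter, on a white bottle 64 mm wide (neck 30 mm; shoulder slopes out from 46 to 62 mm below the cap's top) clamped in a fixed holder. The cap can be pressed 7 mm down against a spring (4 N at first, 9 N at the end).
- orange_thread (a joint): Turn of the hidden threaded inner cap, rad: 0 shut, growing anticlockwise as it loosens, stop at 1.75. Not pressed, the orange cap turns idly and this stays put. Pressed 4 mm or more (best 5 to 6 mm) it takes the inner cap along after up to 20 degrees of play (35 if it was first turned idly); the thread resists with 0.12 N m. It stays where it is left when the cap springs up again.
- blue_cap (a point): Centre of the blue cap's top face, 158 mm above the bench. Its bottle, holder and cap have the same shape, size and working as the orange one; only the colour of the cap and of the label band differs.
- blue_thread (a joint): Turn of the hidden threaded inner cap of the blue-capped bottle, rad: 0 shut. It must stay shut.

How it is judged:
By the outcome, as a careful person would: the job done as asked, in the order asked, and still so for the second after the job is handed in, with the robot touching nothing.
It also fails if it takes over 32 s, if anything falls off the work surface, if the arm or the gripper's body presses on something with over 40 N, if the wrist force passes 120 N, or if a joint passes its speed limit or range.

ROBOT

A 6-joint arm with a two-finger parallel gripper is mounted at the origin on the work surface. World frame = base frame: x ahead of the robot, y to its left, z up, the work surface at z = 0. Lengths are in m, angles in rad, forces in N, time in s.
With the tool pointing down it reaches from about 0.35 to 0.775 m from the base axis. Payload 7.3 kg.
Tool frame: the origin (TCP) lies on the centre line of the jaws, within the pads' length; the fingertips stand 17 mm ahead of it and the grasp point (between the pads) lies 2 mm behind it (robot.tip_extent is the distance from the TCP to the fingertips, in m); z points along the fingers, y is the line along which they close (so a half turn about z gives the same grasp; the last joint's range is limited). The gripper opens to 92 mm and grips with 3 to 60 N. Pads are 19 mm wide; open, the fingers measure 130 mm over their backs; the gripper's body (75 mm by 190 mm) begins 47 mm behind the grasp point.
Start: joints at [-1.348, 0.342, 1.524, -0, 1.275, -0.146], TCP at [0.189, -0.49, 0.22] pointing down, gripper open.
Joint ranges: [-2.53, 2.53], [-0.77, 2.02], [0.04, 2.7], [-1, 4.14], [0.28, 2.66], [-3.11, 3.11]. Speed limits (rad/s): [2.57, 2.57, 3.14, 3.14, 3.14, 3.14].

INTERFACE

Orientations are given as [roll, pitch, yaw] about the fixed x, y, z axes, in that order (R = Rz(yaw) Ry(pitch) Rx(roll)).
In Python, from cell import robot gives the robot as it stands.
- The arm moves only by the tool step_arm, never from a script. Its argument "motion" is a list of rows, each a list of 2 entries, a list of its own where there are three numbers: the shift along the tool's x, y, z in units of 60 mm (1.0 is 60 mm), then the turn about the tool's z in rad. In form: [[[x, y, z], spin], ...]. A call has 1 to 10 rows; each row is the pose to reach, as a shift and turn from the pose commanded when the call began, along the tool's axes at that moment; what a row does not reach only later rows make up. A row lasts 1/8 s, in which the tool goes at most 62.5 mm and 10.7 degrees, less where a joint would pass 70% of its speed; a pose out of reach is approached as far as the arm can. A call with a gripper value outside its range is refused whole. "hand" is the closure in counts, from 0 (fully open) to 255 (shut), set as the call begins (left out, the last holds). The fingers move at their own pace and stop on an object; "squeeze" is the grip in N (left out, the last holds). Time passes only in rows, so rows that repeat a pose let the fingers close. It gives the time, the measured TCP pose, the force, the opening and the grip force at its end, in the units of the state.
- robot.observe(): the state, without advancing time (a new reading comes with each control period).
- robot.read_camera(name): name is "side" or "top"; returns a dict with "pixels" (400x640x3 uint8, red, green, blue), "intrinsics" (3x3 intrinsics, pixels), "k1" (the pictures are not rectified: a ray, as slopes to the right and down, at radius r is drawn at 1 + k1 r^2 times it, then the intrinsics apply), "xyz" and "rotation" of the camera in the world. Camera axes: x right, y up, looking along -z (the intrinsics and any distortion apply to the point x, -y, -z); pixel columns grow to the right and rows downward; lengths in m; the calibration is good to about 2 mm. A picture is of the moment at which its call begins. There is no depth.
- robot.hand_in(): hands the job in; it is judged then, once.
The state is a dict: "time": time; "qpos": joint angles; "qvel": joint speeds; "joint_efforts": joint torques, N m; "tool_pos": TCP position; "tool_rot": TCP orientation; "contact_force": force on the tool from outside, world axes, zero at the start; "torque": the same for the moment, N m; "opening": finger opening in m; "grip_force": force on a finger pad.
Only numpy, scipy, OpenCV 4.12 (cv2) and the standard library are available. Lean on these libraries where they do the work, as an engineer would, in place of code of your own. Each camera call takes 0.05 s, during which the arm holds its last target. There are 200 camera calls.

## Working session

There is one attempt and no reset: what is moved stays moved. The work goes in short steps, Python scripts to look and compute and a tool call to move; the robot and the scene stay as the last step left them, time stands still between calls to the robot, and variables do not carry over. Pictures are saved under pics/ and viewed, at most 10 in all, crops included, and the job is handed in when it is done.

Besides the shell and the picture viewer there is one more tool, called after ">>>" as a command line: name --argument value ..., lists and objects as JSON in quotes. step_arm: Moves the arm, as the interface text tells. Its arguments: {"type":"object","properties":{"motion":{"type":"array"},"hand":{"type":"number"},"squeeze":{"type":"number"}},"required":["motion"]}

```bash
mkdir -p pics
cat > h.py <<'E'
import numpy as np, cv2
from cell import robot
def K(c): return np.array(c["intrinsics"],float)
def ray(c,u,v):
    k=K(c); d=np.array([c["k1"],0,0,0,0],float).copy(); d=np.array([c["k1"],0.,0.,0.])
    p=cv2.undistortPoints(np.array([[[u,v]]],float),k,d)[0,0]
    return np.array(c["rotation"])@np.array([p[0],-p[1],-1])
def onz(c,u,v,z):
    r=ray(c,u,v);o=np.array(c["xyz"]);return o+r*(z-o[2])/r[2]
E
python3 - <<'E'
from h import *
for n in("top","side"):
    c=robot.read_camera(n); cv2.imwrite(f"pics/{n}0.png",c["pixels"][:,:,::-1])
    print(n,c["intrinsics"],c["k1"],c["xyz"],c["rotation"])
print(robot.observe(),robot.tip_extent)
E
```

```text
top [[491.4096375    0.         316.16190398]
 [  0.         491.4096375  193.53504875]
 [  0.           0.           1.        ]] -0.14411097159141623 [ 0.55283641 -0.00173689  0.98407642] [ 0.01331438  0.01642527 -1.56672279]
side [[427.90847215   0.         316.10162198]
 [  0.         427.90847215 201.75489148]
 [  0.           0.           1.        ]] -0.06214705779384168 [0.45467186 0.64446758 0.60235125] [ 0.93138465 -0.00883589 -2.96576673]
{'time': 0.1, 'qpos': array([-1.34799384e+00,  3.42667169e-01,  1.52495497e+00, -5.50658456e-06,
        1.27542932e+00, -1.46006820e-01]), 'qvel': array([ 0.00108172,  0.00060046, -0.00304727,  0.00272674, -0.00132377,
       -0.00045289]), 'joint_efforts': array([ 1.58471372e-03, -4.32002735e+01, -2.44694638e+01,  7.19087804e-02,
        5.27082221e-02, -4.10052382e-05]), 'tool_pos': array([ 0.18919215, -0.48929945,  0.21979547]), 'tool_rot': array([-3.14014860e+00, -2.07030262e-04,  3.68810762e-01]), 'contact_force': array([0.49426328, 0.26947818, 0.77328642]), 'torque': array([-0.02721819, -0.00356466, -0.02041167]), 'grip_force': 0.0, 'opening': 0.09199455035844005} 0.017
```

View pics/top0.png

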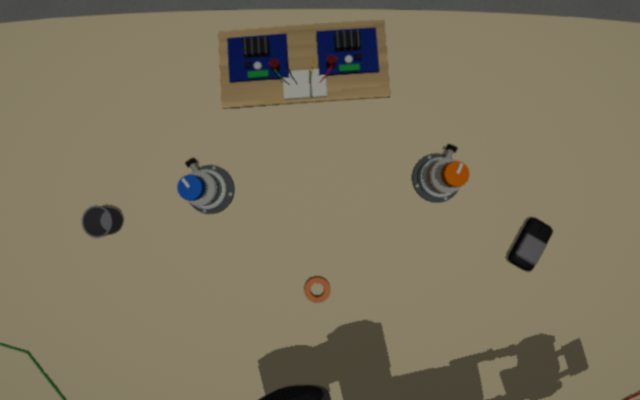

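View pics/side0.png

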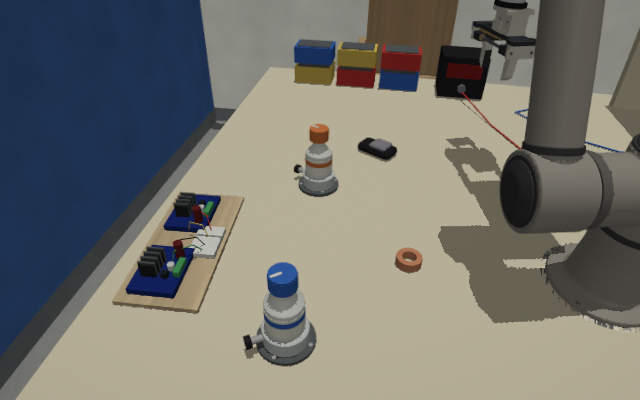

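The top view shows the orange cap at about (456,174) and the blue cap at (191,187). In the side view the orange cap is at (319,133). Next I'll fit a cylinder model to the orange blob in both views.

```bash
cat >> h.py <<'E'
from scipy.spatial.transform import Rotation as Ro
def Rm(c): return Ro.from_euler('xyz',c["rotation"]).as_matrix()
def ray(c,u,v):
    p=cv2.undistortPoints(np.array([[[u,v]]],float),K(c),np.array([c["k1"],0.,0.,0.]))[0,0]
    return Rm(c)@np.array([p[0],-p[1],-1])
def proj(c,P):
    q=(np.asarray(P,float)-c["xyz"])@Rm(c)*[1,-1,-1]
    return cv2.projectPoints(q,np.zeros(3),np.zeros(3),K(c),np.array([c["k1"],0.,0.,0.]))[0][:,0]
t=np.linspace(0,2*np.pi,60,endpoint=False)
def cyl(x,y,zt=.158,h=.03,r=.022):
    return np.array([[x+r*np.cos(a),y+r*np.sin(a),z] for a in t for z in(zt,zt-h)])
def blob(c,near,hue):
    hsv=cv2.cvtColor(c["pixels"],cv2.COLOR_RGB2HSV)
    m=cv2.inRange(hsv,(hue-7,150,60),(hue+7,255,255))
    m[:]=m*(np.hypot(*(np.indices(m.shape)-np.array(near)[::-1,None,None]))<28)
    n,l,s,_=cv2.connectedComponentsWithStats(m)
    i=1+np.argmax(s[1:,4]); h=cv2.convexHull(np.argwhere(l==i)[:,::-1].astype(np.int32))
    f=np.zeros_like(m); cv2.fillConvexPoly(f,h,1); return f
def cen(m): y,x=np.nonzero(m); return np.array([x.mean(),y.mean()])
def model_c(c,x,y):
    M=cv2.moments(cv2.convexHull(proj(c,cyl(x,y)).astype(np.float32))); return np.array([M['m10'],M['m01']])/M['m00'],M['m00']
E
python3 - <<'E'
from h import *
from scipy.optimize import least_squares
C={n:robot.read_camera(n) for n in("top","side")}
for name,hue,nt,ns in(("orange",9,(456,174),(319,133)),("blue",108,(191,187),(283,280))):
    B={n:blob(C[n],p,hue) for n,p in(("top",nt),("side",ns))}
    x0=onz(C["top"],*nt,.158)[:2]
    for S in(("top",),("side",),("top","side")):
        r=least_squares(lambda p:np.concatenate([model_c(C[n],*p)[0]-cen(B[n]) for n in S]),x0,diff_step=1e-3)
        print(name,S,r.x.round(4),r.fun.round(2),[(int(B[n].sum()),round(model_c(C[n],*r.x)[1])) for n in S])
im=C["top"]["pixels"][144:204,426:486,::-1]
cv2.imwrite("pics/o1.png",cv2.resize(im,(480,480),interpolation=cv2.INTER_NEAREST))
E
```

```text
orange ('top',) [ 0.5992 -0.2275] [-0.  0.] [(556, 619)]
orange ('side',) [ 0.5988 -0.2236] [ 0. -0.] [(304, 359)]
orange ('top', 'side') [ 0.5992 -0.227 ] [-0.25 -0.01  0.08 -0.7 ] [(556, 619), (304, 357)]
blue ('top',) [0.574  0.2301] [-0. -0.] [(501, 611)]
blue ('side',) [0.5742 0.2307] [-0.  0.] [(893, 975)]
blue ('top', 'side') [0.5742 0.2304] [-0.15 -0.08  0.08 -0.14] [(501, 611), (893, 974)]
```

View pics/o1.png

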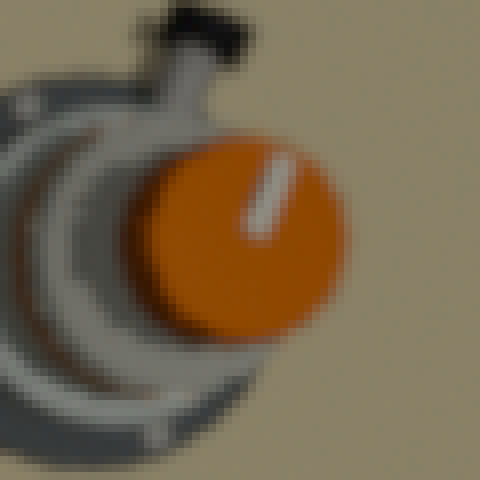

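The crop shows the orange cap centred at about (456,174) px with its pointer bar facing up. The cap centre comes out at about (0.599, -0.227). I'll move above it at the current height.

>>> step_arm --motion '[[[0.4,-0.08,0],0],[[1.2,-0.24,0],0],[[2.1,-0.43,0],0],[[3.1,-0.63,0],0],[[4.1,-0.83,0],0],[[5.1,-1.04,0],0],[[6.1,-1.24,0],0],[[7.0,-1.42,0],0],[[7.7,-1.56,0],0],[[7.96,-1.62,0],0]]' --hand 0 --squeeze 40

```text
time: 1.45
tool_pos: [0.6012, -0.225, 0.2197]
tool_rot: [-3.141, 0.0, 0.371]
contact_force: [-0.3, 0.8, -0.4]
opening: 0.0917
grip_force: 0.0
```

>>> step_arm --motion '[[[0,0,0],0],[[0,0,0],0]]'

```text
time: 1.7
tool_pos: [0.5987, -0.2279, 0.2204]
tool_rot: [-3.142, 0.001, 0.368]
contact_force: [-0.5, -0.8, -0.4]
opening: 0.0917
grip_force: 0.0
```

Run:
```python
from h import *
for n in("top","side"):
    c=robot.read_camera(n)
    if n=="side": cv2.imwrite("pics/side1.png",cv2.resize(c["pixels"][40:220,200:440,::-1],(800,600)))
s=robot.observe(); p=s["tool_pos"];a=s["tool_rot"];print(s["time"],p,a,s["contact_force"],s["torque"])
R=Ro.from_euler('xyz',a).as_matrix(); print(R.T@(np.array([.599,-.2268,.144])-p)/.06)
```

```text
1.8 [ 0.59871801 -0.22809542  0.22072241] [3.14125446e+00 2.49942151e-04 3.66963647e-01] [ 0.45505659 -0.8544798  -0.84945825] [ 0.02675417  0.0003582  -0.00796617]
[ 0.01245287 -0.01889914  1.27869751]
```

View pics/side1.png

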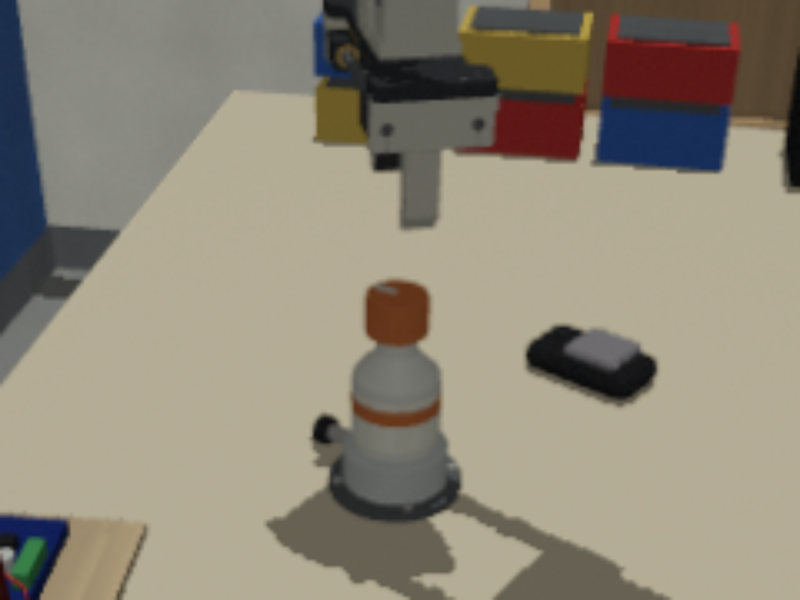

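The gripper stands above the orange cap, straddling it. I'll go straight down, then close.

>>> step_arm --motion '[[[0,0,0.2],0],[[0,-0.01,0.5],0],[[0.01,-0.01,0.8],0],[[0.01,-0.01,1.05],0],[[0.01,-0.01,1.2],0],[[0.01,-0.01,1.27],0],[[0.01,-0.01,1.27],0]]'

```text
time: 2.68
tool_pos: [0.6002, -0.2262, 0.1443]
tool_rot: [3.141, -0.0, 0.369]
contact_force: [-0.2, 0.5, -0.8]
opening: 0.092
grip_force: 0.0
```

>>> step_arm --motion '[[[0,0,0],0],[[0,0,0],0],[[0,0,0],0],[[0,0,0],0],[[0,0,0],0],[[0,0,0],0],[[0,0,0],0],[[0,0,0],0]]' --hand 255 --squeeze 40

```text
time: 3.68
tool_pos: [0.6003, -0.2266, 0.1443]
tool_rot: [3.141, -0.0, 0.369]
contact_force: [1.4, -4.3, 0.3]
opening: 0.0427
grip_force: 40.0
```

>>> step_arm --motion '[[[0,0.01,0.03],0],[[0,0.015,0.06],0],[[0,0.015,0.092],0],[[0,0.015,0.092],0],[[0,0.015,0.092],0],[[0,0.015,0.092],0]]'

```text
time: 4.42
tool_pos: [0.6005, -0.2267, 0.1396]
tool_rot: [3.141, -0.001, 0.369]
contact_force: [-0.5, -1.1, 6.2]
opening: 0.0424
grip_force: 40.0
```

Run:
```python
from h import *
f=[];
for i in range(6):
    c=robot.read_camera("side"); s=robot.observe(); f.append(np.r_[s["contact_force"],s["torque"],s["tool_pos"]])
print(np.mean(f,0).round(4),s["time"],s["opening"])
cv2.imwrite("pics/side2.png",cv2.resize(c["pixels"][80:200,240:400,::-1],(800,600)))
```

```text
[-1.1593 -0.3621  7.0099  0.0349  0.271  -0.0171  0.6005 -0.2267  0.1396] 4.725 0.04234020723855556
```

View pics/side2.png

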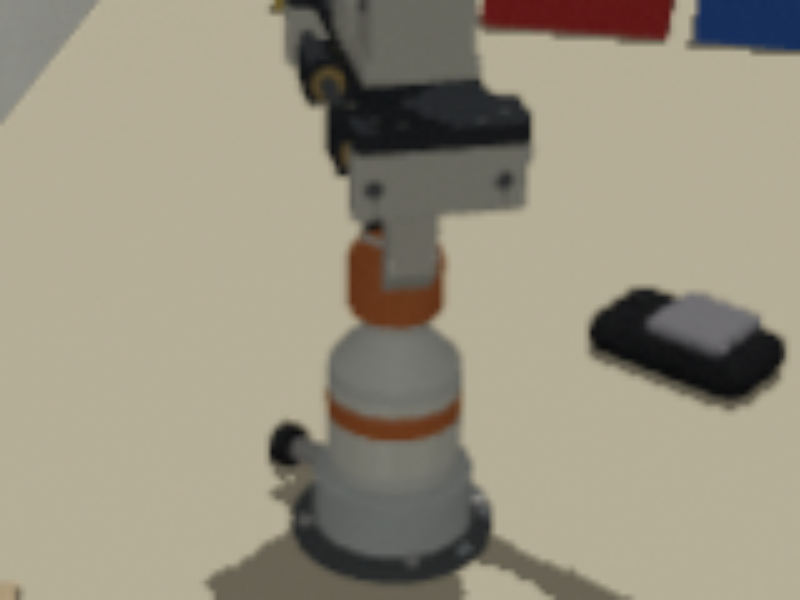

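The side view shows the pads on the cap (about 397,280 in the crop), pressed about 4.7 mm. I'll press slightly more and start twisting anticlockwise, which is negative spin.

>>> step_arm --motion '[[[0,0,0.014],0],[[0,0,0.014],-0.08],[[0,0,0.014],-0.16],[[0,0,0.014],-0.24],[[0,0,0.014],-0.32],[[0,0,0.014],-0.4],[[0,0,0.014],-0.4]]'

```text
time: 5.6
tool_pos: [0.6005, -0.2268, 0.1389]
tool_rot: [3.141, -0.0, 0.77]
contact_force: [-1.8, -1.6, 7.0]
opening: 0.0427
grip_force: 40.0
```

```bash
cat > m.py <<'E'
from h import *
f=[]
for i in range(5):
    robot.read_camera("side"); s=robot.observe(); f.append(np.r_[s["contact_force"],s["torque"],s["tool_pos"],s["tool_rot"][2]])
print(np.mean(f,0).round(4),s["time"],s["opening"],s["qpos"][5])
E
python3 m.py
```

```text
[-1.6695e+00 -4.3720e-01  7.6529e+00  5.0000e-04  3.4620e-01 -9.9100e-02
  6.0050e-01 -2.2680e-01  1.3890e-01  7.6880e-01] 5.85 0.04290232645628426 0.3215075109971873
```

The thread has engaged (torque about -0.1 N·m). Continuing the twist.

>>> step_arm --motion '[[[0,0,0],-0.1],[[0,0,0],-0.2],[[0,0,0],-0.3],[[0,0,0],-0.4],[[0,0,0],-0.5],[[0,0,0],-0.5]]'

```text
time: 6.6
tool_pos: [0.6005, -0.2268, 0.1389]
tool_rot: [3.141, 0.0, 1.27]
contact_force: [-1.4, -0.4, 6.9]
opening: 0.0425
grip_force: 40.0
```

```bash
python3 m.py
```

```text
[-1.155  -0.2703  7.3895 -0.0634  0.3255 -0.075   0.6005 -0.2268  0.1389
  1.2689] 6.85 0.04251797816187779 -0.17851249361822416
```

>>> step_arm --motion '[[[0,0,0],-0.1],[[0,0,0],-0.2],[[0,0,0],-0.3],[[0,0,0],-0.4],[[0,0,0],-0.5],[[0,0,0],-0.55],[[0,0,0],-0.55]]'

```text
time: 7.72
tool_pos: [0.6005, -0.2268, 0.1389]
tool_rot: [3.141, 0.001, 1.819]
contact_force: [-2.3, -0.4, 7.6]
opening: 0.0426
grip_force: 40.0
```

```bash
python3 m.py
```

```text
[-1.0659 -0.3996  7.2448 -0.1268  0.2856 -0.1038  0.6005 -0.2268  0.1389
  1.8189] 7.975 0.04209676803491229 -0.7285290688489183
```

Let go and back away upward.

>>> step_arm --motion '[[[0,0,0],0],[[0,0,0],0],[[0,0,0],0],[[0,0,0],0],[[0,0,0],0],[[0,0,0],0],[[0,0,0],0]]' --hand 0

```text
time: 8.85
tool_pos: [0.6004, -0.2269, 0.1378]
tool_rot: [-3.142, 0.0, 1.819]
contact_force: [0.1, 0.4, 0.8]
opening: 0.0917
grip_force: 0.0
```

>>> step_arm --motion '[[[0,0,-0.2],0],[[0,0,-0.6],0],[[0,0,-1.1],0],[[0,0,-1.5],0],[[0,0,-1.7],0],[[-0.3,0.3,-1.7],0],[[-0.6,0.8,-1.7],0],[[-0.6,1.4,-1.7],0],[[-0.6,2.1,-1.7],0],[[-0.6,2.6,-1.7],0]]'

```text
time: 10.1
tool_pos: [0.7615, -0.2228, 0.2392]
tool_rot: [-3.141, -0.001, 1.819]
contact_force: [0.2, -0.5, -0.1]
opening: 0.0916
grip_force: 0.0
```

Run:
```python
from h import *
s=robot.observe(); print(s["time"],s["tool_pos"],s["tool_rot"],s["contact_force"])
c=robot.read_camera("top"); a=c["pixels"][144:204,426:486,::-1]
c=robot.read_camera("side"); b=c["pixels"][100:220,260:380,::-1]
f=lambda i:cv2.resize(i,(390,390),interpolation=cv2.INTER_NEAREST)
cv2.imwrite("pics/end.png",np.hstack([f(a),f(b)]))
```

```text
10.1 [ 0.76146446 -0.22277211  0.23921163] [-3.14107577e+00 -5.13607207e-04  1.81922279e+00] [ 0.21394954 -0.49085108 -0.12827275]
```

View pics/end.png

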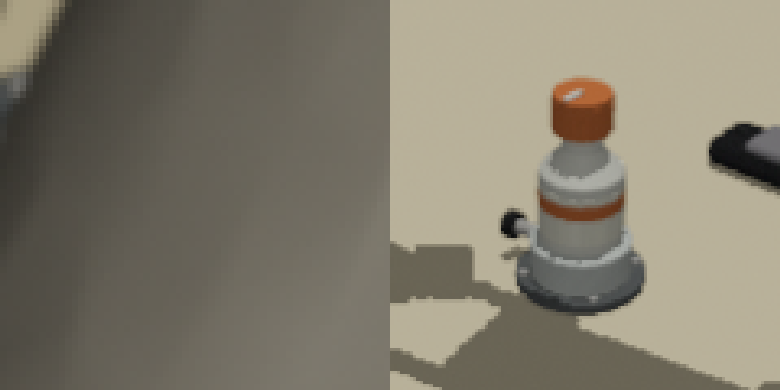

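The side view shows the cap sprung back up, with the pointer bar at about (316,130) in full-image pixels. The arm hides the top view. I'll work out the bar's angle from the side image.

Run:
```python
from h import *
I0=cv2.imread("pics/side0.png")[:,:,::-1]; c=robot.read_camera("side")
for n,I in(("before",I0),("after",c["pixels"])):
    h=cv2.cvtColor(np.ascontiguousarray(I),cv2.COLOR_RGB2HSV)
    q=proj(c,cyl(.6003,-.2268,.158,0,.019)).astype(np.float32)
    m=np.zeros(I.shape[:2],np.uint8); cv2.fillConvexPoly(m,cv2.convexHull(q).astype(np.int32),1)
    y,x=np.nonzero(m); w=np.clip(200-h[y,x,1].astype(float),0,None); P=np.array([onz(c,a,b,.158)[:2] for a,b in zip(x,y)])
    g=(w[:,None]*P).sum(0)/w.sum()-P.mean(0); print(n,(g*1e3).round(1),np.arctan2(g[1],g[0]),(w>0).sum())
```

```text
before [ 3.5 -4.8] -0.9370788692250581 118
after [ 2.7 -1.7] -0.5465260101871463 118
```

>>> step_arm --motion '[[[-0.2,-0.4,0],0],[[-0.5,-1.0,0],0],[[-0.9,-1.7,0],0],[[-1.3,-2.5,0],0],[[-1.7,-3.3,0],0],[[-2.1,-4.1,0],0],[[-2.6,-4.9,0],0],[[-3.0,-5.6,0],0],[[-3.2,-6.1,0],0],[[-3.2,-6.1,0],0]]'

```text
time: 11.5
tool_pos: [0.4493, -0.5008, 0.2407]
tool_rot: [-3.141, 0.001, 1.814]
contact_force: [-0.1, 0.6, -0.4]
opening: 0.0922
grip_force: 0.0
```

Run:
```python
from h import *
s=robot.observe(); print(s["time"],s["tool_pos"])
c=robot.read_camera("top"); a=c["pixels"][144:204,426:486,::-1]
cv2.imwrite("pics/end2.png",cv2.resize(a,(480,480),interpolation=cv2.INTER_NEAREST))
```

```text
11.5 [ 0.44928382 -0.50084092  0.24068486]
```

View pics/end2.png

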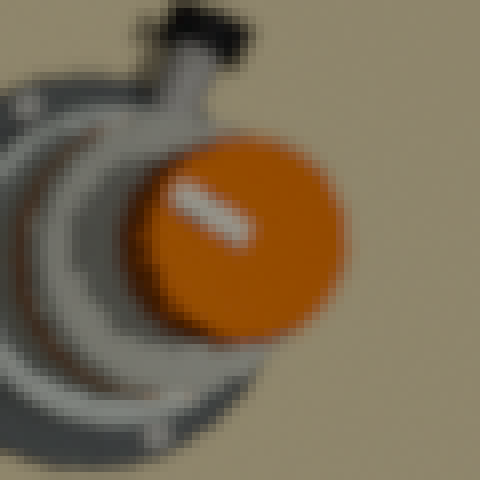

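The bar now points up-left in the crop, from (248,235) to (178,188). Before the twist it pointed up-right, from (258,235) to (285,160). That is a turn of about 76° anticlockwise, and the cap is up and untouched.

```bash
python3 -c "
from cell import robot
print(robot.hand_in())"
```

```text
the job is handed in; nothing more can be done
None
```

I pressed the orange cap about 5.5 mm, twisted it about 76° anticlockwise and let go, then handed the job in at 11.5 s; with up to 20° of play, that puts the hidden thread at roughly 1.0–1.3 rad (not measured directly), and I never touched the blue bottle.

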